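# Tuck a backing board under the frame's retaining strip and hold it pressed home

### The job

Fit the loose backing board into the back of the picture frame lying face down on the bench: batten side up, slip the long edge farther from the batten under the frame's steel retaining strip and push until it stops against the rail there, then press the other edge down against the springy picture panel until the board lies flat and fully home. Finish still holding it pressed there, because it springs up when let go and the turn buttons have yet to be closed. Press no harder than needed, as there is glass below, and leave the statuette, the glue bottle and the screwdriver alone.

Things in the scene. Friction and masses are not known exactly. Their poses are not given: they have to be found in the camera images.
- back_board: loose brown hardboard, 140 (x) x 190 (y) x 5 mm, 0.12 to 0.2 kg, flat on the bench; origin at the centre of its underside, z up. A pale wooden hanging batten, 24 (x) x 100 (y) x 22 mm high, stands on its top (batten top 27 mm above the underside), centred 35 mm to the -x side of the origin: grip it across its 24 mm
- board_far (a point): middle of the backing board's plain long edge (underside), 70 mm to +x of its origin: the edge that goes under the strip
- board_near (a point): middle of the backing board's other long edge (underside), nearest the batten, 70 mm to -x of its origin
- board_batten (a point): centre of the batten, 16 mm above the board's underside and 105 mm from the plain long edge
- frame: dark wooden picture frame, 202 (x) x 254 (y) mm, face down, fixed between low battens on a plywood board (244 x 296 x 12 mm); origin on the bench under the middle of the opening, x towards the rail with the steel strip (away from the robot, within 0.3 rad). Rails 28 mm wide, tops 36 mm above the bench. Opening 146 (x) x 198 (y) mm. Brass turn buttons, 2 mm thick, lie clear on the other rails
- frame_strip (a point): middle of the free lower edge of the steel retaining strip, 36 mm above the bench, 63 mm to +x of the frame's origin. The strip (170 mm long, 2.5 mm thick) lies on the +x rail and overhangs the opening by 10 mm, 9 mm above the home level of the board's underside: the 5 mm board enters below it with its other edge lifted 5 to 9 degrees
- frame_far (a point): middle of the opening's wall under the steel strip, 73 mm to +x of the frame's origin, at the height of the board's underside when home (27 mm above the bench); axes as the frame's
- panel (a joint): card-brown picture panel in the opening, on springy spacers over the glass, hinged at the foot of the wall under the strip: 0 rad sprung up (its top 6 mm above home level at the other side), 0.043 rad pressed flat and home (top level, 27 mm above the bench). Pressed at the batten it resists with about 3 N at first, 7 N when home, then a hard stop
- statuette: painted figure in a blue robe, 170 mm tall, base 58 mm across, standing on the bench, to be left alone; origin under its base
- glue: white glue bottle with orange cap, 130 mm tall, 54 mm across, to be left alone; origin under its base
- screwdriver: red-handled screwdriver lying on the bench beyond the frame and board, to be left alone
Not all that is in view belongs to the job. Several things look just like the back_board: the one meant starts farthest to the robot's left.

How it is judged:
By the outcome, as a careful person would: the job done as asked, in the order asked, and still so for the second after the job is handed in, while the arm keeps its last pose, push and grip.
It also fails if it takes over 42 s, if anything falls off the work surface, if the arm or the gripper's body presses on something with over 40 N, if the wrist force passes 120 N, or if a joint passes its speed limit or range.

### The arm

A 6-joint arm with a two-finger parallel gripper is mounted at the origin on the work surface. World frame = base frame: x ahead of the robot, y to its left, z up, the work surface at z = 0. Lengths are in m, angles in rad, forces in N, time in s.
With the tool pointing down it reaches from about 0.35 to 0.775 m from the base axis. Payload 7.3 kg.
Tool frame: the origin (TCP) lies on the mounting face of the last link; the fingertips stand 178 mm ahead of it and the grasp point (between the pads) lies 159 mm ahead of it (robot.tcp_to_tips is the distance from the TCP to the fingertips, in m); z points along the fingers, y is the direction in which the jaws open and shut (so a half turn about z gives the same grasp; the last joint's range is limited). The gripper opens to 92 mm and grips with 3 to 60 N. Pads are 19 mm wide; open, the fingers measure 130 mm over their backs; the gripper's body (75 mm by 190 mm) begins 47 mm behind the grasp point.
Start: joints at [-1.454, 0.342, 1.524, -0, 1.275, -0.146], TCP at [0.136, -0.507, 0.405] pointing down, gripper open.
Joint ranges: [-2.53, 2.53], [-0.77, 2.02], [0.04, 2.7], [-1, 4.14], [0.28, 2.66], [-3.11, 3.11]. Speed limits (rad/s): [2.57, 2.57, 3.14, 3.14, 3.14, 3.14].

### API

Orientations are given as [roll, pitch, yaw] about the fixed x, y, z axes, in that order (R = Rz(yaw) Ry(pitch) Rx(roll)).
In Python, from cell import robot, viewer gives the robot as it stands.
- The arm moves only by the shell command python3 -m creep 'ROWS' [OPENING] [FORCE]. ROWS is JSON, a list that holds one entry, the list of rows, each a list of 6 numbers: the shift along the world's x, y, z in mm, then the turn, a rotation vector about the world's x, y, z in degrees. A call has 1 to 5 rows; each row shifts and turns the pose as measured when the row begins; what a row does not reach is not made up. A row lasts 1/12 s, in which the tool goes at most 41.7 mm and 7.16 degrees, less where a joint would pass 70% of its speed; a pose out of reach is approached as far as the arm can. A call with a gripper value outside its range is refused whole. OPENING is the closure, from -1 (fully open) to 1 (shut), set as the call begins (- or left out, the last holds). The fingers move at their own pace and stop on an object; FORCE is the grip in N (left out, the last holds). Time passes only in rows, so rows that do not move let the fingers close. It gives the time, the measured TCP pose, the force and the opening at its end, in the units of the state.
- robot.observe(): the state, without advancing time (a new reading comes with each control period).
- viewer.read_camera(name): name is "scene" or "top" or "wrist"; returns the picture (420x560x3 uint8, blue, green, red); there is no depth.
- viewer.camera_model(name): a dict with "fx", "fy", "cx", "cy" (pixels), "k1" (the pictures are not rectified: a ray, as slopes to the right and down, at radius r is drawn at 1 + k1 r^2 times it, then the intrinsics apply), "pose" (4x4, takes a point from camera to world coordinates); the wrist camera has in their place "mount" (4x4, takes a point from camera to tool coordinates, whose origin is the TCP and whose axes are the flange's). Camera axes: x right, y up, looking along -z (the intrinsics and any distortion apply to the point x, -y, -z); pixel columns grow to the right and rows downward; lengths in m; the calibration is good to about 2 mm. A picture is of the moment at which its call begins: read the wrist's pose just before it. camera_model takes no time and is no camera call.
- robot.hand_in(): hands the job in, once; it reports no verdict.
The state is a dict: "time": time; "qpos": joint angles; "qvel": joint speeds; "joint_efforts": joint torques, N m; "tool_pos": TCP position; "tool_rot": TCP orientation; "contact_force": force on the tool from outside, world axes, zero at the start; "torque": the same for the moment, N m; "opening": finger opening in m.
Only numpy, scipy, OpenCV 4.12 (cv2) and the standard library are available. Lean on these libraries where they do the work, as an engineer would, in place of code of your own. Each camera call takes 0.05 s, during which the arm holds its last target. There are 200 camera calls.

## Working session

There is one attempt and no reset: what is moved stays moved. The work goes in short steps, Python scripts to look and compute and a shell command to move; the robot and the scene stay as the last step left them, time stands still between calls to the robot, and variables do not carry over. Pictures are saved under pics/ and viewed, about 8 in all and at most 12, crops included, and the job is handed in when it is done.

```bash
mkdir -p pics; cat > h.py <<'E'
import numpy as np, cv2
from cell import robot, viewer
from scipy.spatial.transform import Rotation as R
def model(name,st=None):
    m=viewer.camera_model(name)
    if 'mount' in m:
        T=np.eye(4);T[:3,:3]=R.from_euler('xyz',st['tool_rot']).as_matrix();T[:3,3]=st['tool_pos'];m['pose']=T@np.array(m['mount'])
    m['pose']=np.array(m['pose']);return m
def ray(m,uv):
    p=np.array([(uv[0]-m['cx'])/m['fx'],(uv[1]-m['cy'])/m['fy']]);q=p.copy()
    for _ in range(20): q=p/(1+m['k1']*(q@q))
    d=m['pose'][:3,:3]@np.array([q[0],-q[1],-1]);return m['pose'][:3,3],d/np.linalg.norm(d)
def onz(m,uv,z):
    o,d=ray(m,uv);return o+d*(z-o[2])/d[2]
def proj(m,P):
    c=m['pose'][:3,:3].T@(np.array(P)-m['pose'][:3,3]);q=np.array([c[0],-c[1]])/-c[2];q=q*(1+m['k1']*(q@q))
    return np.array([q[0]*m['fx']+m['cx'],q[1]*m['fy']+m['cy']])
E
python3 - <<'E'
from h import *
for n in('top','scene'):
    im=viewer.read_camera(n);cv2.imwrite(f'pics/{n}0.png',im)
    m=viewer.camera_model(n);print(n,{k:np.round(v,3).tolist() for k,v in m.items()})
s=robot.observe();print(s)
print({k:np.round(v,3).tolist() for k,v in viewer.camera_model('wrist').items()})
E
```

```text
top {'fx': 398.11, 'fy': 398.11, 'cx': 279.05, 'cy': 205.669, 'k1': 0.011, 'pose': [[0.019, 0.998, -0.054, 0.545], [-1.0, 0.02, 0.018, 0.008], [0.019, 0.053, 0.998, 1.205], [0.0, 0.0, 0.0, 1.0]]}
scene {'fx': 379.372, 'fy': 379.372, 'cx': 277.245, 'cy': 209.765, 'k1': -0.041, 'pose': [[-0.729, -0.56, 0.394, 1.03], [0.684, -0.609, 0.402, 0.418], [0.015, 0.562, 0.827, 0.908], [0.0, 0.0, 0.0, 1.0]]}
{'time': 0.1, 'qpos': array([-1.45402354e+00,  3.42643459e-01,  1.52488961e+00, -1.67161305e-05,
        1.27539750e+00, -1.46005850e-01]), 'qvel': array([ 2.95877652e-05, -7.54810728e-04, -1.83226976e-03,  1.05374089e-03,
        1.19636951e-03,  2.28507916e-04]), 'joint_efforts': array([ 2.36528424e-03, -4.32004130e+01, -2.44694477e+01,  7.19445013e-02,
        5.26163634e-02, -5.50047832e-05]), 'tool_pos': array([ 0.13637962, -0.50686045,  0.4041304 ]), 'tool_rot': array([-3.14026665e+00, -1.78834925e-04,  2.62783398e-01]), 'contact_force': array([ 0.37938781, -0.37697173, -0.38205606]), 'torque': array([ 0.02236993,  0.07852173, -0.02988999]), 'opening': 0.09172471834035559}
{'fx': 318.575, 'fy': 318.575, 'cx': 280.294, 'cy': 206.915, 'k1': -0.022, 'mount': [[-0.001, 0.952, 0.306, 0.083], [1.0, 0.001, 0.0, 0.001], [-0.0, 0.306, -0.952, 0.02], [0.0, 0.0, 0.0, 1.0]]}
```

View pics/top0.png

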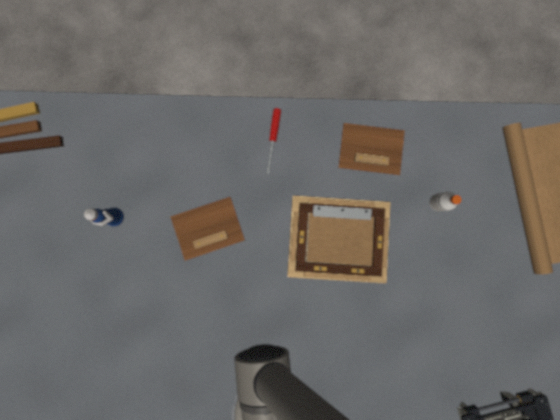

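View pics/scene0.png

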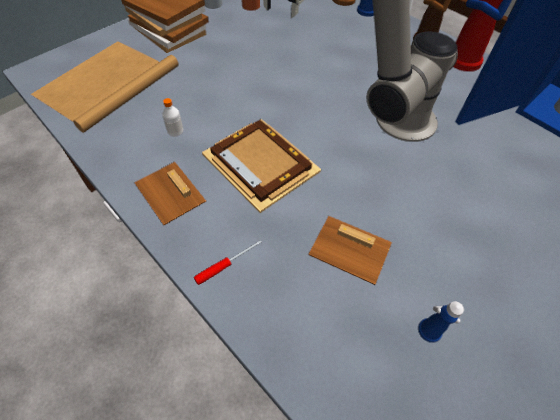

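Candidates for the backing board: top view (207,228) and (372,149). +y is left in the picture, so the farthest to the robot's left is (207,228). The pictures show the frame at (339,239) with its strip at the top (+x), the statuette at (105,217), the glue at (445,202) and the screwdriver at (273,140). Next I'll measure.

```bash
python3 - <<'E'
from h import *
im=cv2.imread('pics/top0.png');m=model('top')
hsv=cv2.cvtColor(im,cv2.COLOR_BGR2HSV)
warm=cv2.inRange(hsv,(0,60,20),(30,255,255))
def rect(mask,z,name):
    cs,_=cv2.findContours(mask,cv2.RETR_EXTERNAL,cv2.CHAIN_APPROX_NONE)
    for c in cs:
        if cv2.contourArea(c)<40: continue
        P=np.array([onz(m,p[0],z)[:2] for p in c],np.float32)*1000
        (x,y),(w,h),a=cv2.minAreaRect(P);print(name,np.round([x,y,w,h,a],1),cv2.boundingRect(c))
A=np.zeros_like(warm);A[185:270,160:255]=255
F=np.zeros_like(warm);F[185:295,275:405]=255
rect(warm&A,.005,'board')
rect(warm&F,.012,'ply')
pale=cv2.inRange(hsv,(0,60,125),(30,255,255))
rect(pale&A,.027,'batten')
dark=cv2.inRange(hsv,(0,60,0),(30,255,75))|cv2.inRange(hsv,(0,0,0),(180,255,60));rect(dark&F,.036,'frame')
steel=cv2.inRange(hsv,(90,0,110),(130,90,255));rect(steel&F&cv2.erode(F,np.ones((25,25))),.0385,'strip')
cv2.imwrite('pics/crop1.png',np.hstack([cv2.resize(im[185:270,160:255],(400,358),interpolation=2),cv2.resize(im[190:290,285:397],(400,358),interpolation=2)]))
E
```

```text
board [537.8 201.  139.5 189.8  19.7] (171, 197, 74, 63)
ply [ 512.8 -193.8  296.8  244.4   87.3] (287, 196, 104, 87)
batten [504.6 189.3  26.  100.6  19.5] (193, 231, 34, 18)
frame [ 427.2 -183.8   74.5   22.1   86.9] (324, 264, 26, 9)
frame [437.  -94.5  26.1  52.6   0.9] (297, 260, 19, 10)
frame [ 507.7 -292.2   44.3  191.8   88.1] (365, 209, 18, 66)
frame [600.1 -91.2  31.8  25.6  84. ] (300, 204, 12, 10)
strip [ 391.3 -108.1    8.6  136.9    0.9] (287, 279, 48, 4)
strip [ 4.987e+02 -3.414e+02  1.402e+02  8.800e+00  2.000e-01] (389, 221, 4, 49)
strip [577.7 -40.8  93.8   8.8   1. ] (287, 200, 4, 33)
```

View pics/crop1.png

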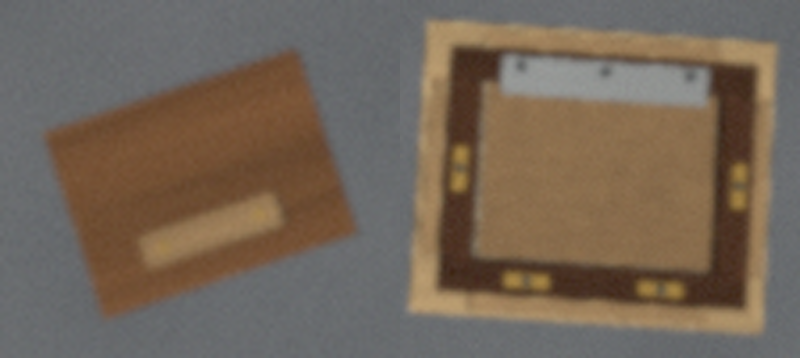

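The sizes match the ones given: board 139.5x189.8, batten 26x100.6 lying 35 mm from the centre, ply 297x244. Board: centre (538,201), yaw 19.7°. Frame: centre about (513,-194), yaw -2.7°. The crop confirms the batten on the near side and the strip on the far side. I'll move via the frame so the wrist camera can look at it on the way.

```bash
python3 -m creep '[[[28,29,0,0,0,6.8],[28,29,0,0,0,6.8],[28,29,0,0,0,6.8],[28,29,0,0,0,6.8],[28,29,0,0,0,6.8]]]' -1; python3 -m creep '[[[28,29,0,0,0,6.8],[28,29,0,0,0,6.8],[28,29,0,0,0,6.8],[28,29,0,0,0,6.8],[28,29,0,0,0,6.8]]]'
```

```text
time: 0.52
tool_pos: [0.275, -0.3613, 0.4012]
tool_rot: [-3.138, 0.001, 0.866]
contact_force: [1.0, -0.1, 1.1]
opening: 0.092
time: 0.93
tool_pos: [0.4178, -0.209, 0.4004]
tool_rot: [-3.136, -0.0, 1.488]
contact_force: [1.4, -1.5, -0.5]
opening: 0.0918
```

```bash
python3 -m creep '[[[20,0,0,0,0,0],[0,0,0,0,0,0]]]'; python3 - <<'E'
from h import *
import pickle
s=robot.observe();im=viewer.read_camera('wrist');cv2.imwrite('pics/w1.png',im);pickle.dump(s,open('w1.pkl','wb'))
m=model('wrist',s)
# predicted points from frame estimate
a=np.radians(-2.7);X=np.array([np.cos(a),np.sin(a)]);Y=np.array([-X[1],X[0]]);c=np.array([.5128,-.1938])
for n,x,y,z in[('strip',.063,0,.036),('stripL',.063,.085,.0385),('stripR',.063,-.085,.0385),('openNL',-.073,.099,.036),('openNR',-.073,-.099,.036),('outNL',-.101,.127,.036),('outNR',-.101,-.127,.036),('outFL',.101,.127,.036),('outFR',.101,-.127,.036)]:
    P=c+X*x+Y*y;print(n,np.round(P,3),np.round(proj(m,[*P,z]),0))
E
```

```text
time: 1.1
tool_pos: [0.4419, -0.2028, 0.4]
tool_rot: [-3.137, -0.002, 1.503]
contact_force: [-0.3, -0.2, 0.3]
opening: 0.0921
strip [ 0.576 -0.197] [403. 170.]
stripL [ 0.58  -0.112] [412.  88.]
stripR [ 0.572 -0.282] [397. 242.]
openNL [ 0.445 -0.091] [277.  76.]
openNR [ 0.435 -0.289] [281. 254.]
outNL [ 0.418 -0.062] [248.  46.]
outNR [ 0.406 -0.316] [258. 276.]
outFL [ 0.62  -0.072] [453.  42.]
outFR [ 0.608 -0.325] [424. 272.]
```

View pics/w1.png

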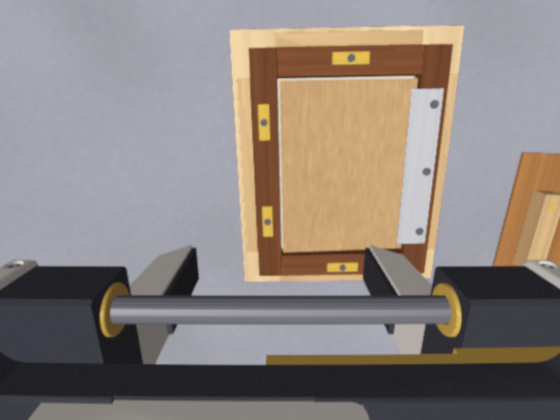

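The wrist view agrees with the frame estimate to 1–3 px: strip free edge from (414,89) to (400,242), opening corners (279,79) and (282,253). I'll shift the frame centre to about (514,-194) mm. Now to the board.

```bash
python3 -m creep '[[[6,39,-8,0,0,2.4],[6,39,-8,0,0,2.4],[6,39,-8,0,0,2.4],[6,39,-8,0,0,2.4],[6,39,-8,0,0,2.4]]]'; python3 -m creep '[[[6,39,-8,0,0,2.4],[6,39,-8,0,0,2.4],[6,39,-8,0,0,2.4],[6,39,-8,0,0,2.4],[0,0,-10,0,0,0]]]'
```

```text
time: 1.57
tool_pos: [0.4676, -0.0115, 0.3584]
tool_rot: [-3.134, 0.001, 1.701]
contact_force: [0.9, 0.1, -0.4]
opening: 0.0916
time: 1.98
tool_pos: [0.489, 0.1516, 0.3144]
tool_rot: [-3.133, 0.0, 1.873]
contact_force: [-0.7, -0.2, -0.0]
opening: 0.0915
```

```bash
python3 -m creep '[[[8,19,-32,-0.2,-0.4,1.2],[7.5,18.5,-32,0,0,1.2],[0,0,0,0,0,0]]]'; python3 - <<'E'
from h import *
s=robot.observe();im=viewer.read_camera('wrist');cv2.imwrite('pics/w2.png',im)
m=model('wrist',s);print(s['tool_pos'],np.degrees(s['tool_rot']))
a=np.radians(19.7);X=np.array([np.cos(a),np.sin(a)]);Y=np.array([-X[1],X[0]]);c=np.array([.5378,.201])
for n,x,y,z in[('batNL',-.047,.05,.027),('batNR',-.047,-.05,.027),('batFR',-.023,-.05,.027),('batFL',-.023,.05,.027),('bNL',-.07,.095,.005),('bFL',.07,.095,.005)]:
    print(n,np.round(proj(m,[*(c+X*x+Y*y),z]),0))
E
```

```text
time: 2.23
tool_pos: [0.5037, 0.1895, 0.247]
tool_rot: [-3.137, 0.007, 1.917]
contact_force: [-1.9, -0.8, 0.6]
opening: 0.0919
[0.50369148 0.18953535 0.24703524] [-179.73349384    0.38590562  109.83312706]
batNL [265. 157.]
batNR [267. 295.]
batFR [300. 295.]
batFL [303. 157.]
bNL [230.  83.]
bFL [445.  84.]
```

View pics/w2.png

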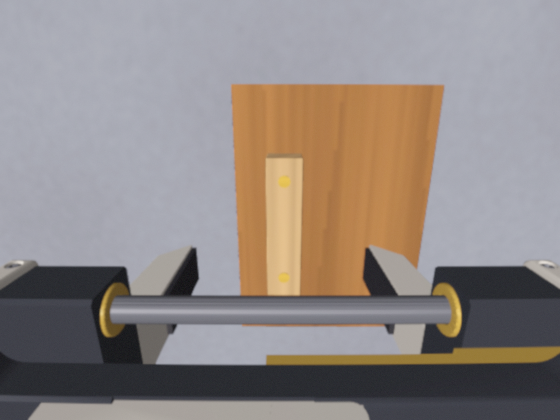

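The crop view confirms the choice: batten at (284,157–295), and predictions within 2 px. Descending and gripping.

```bash
python3 -m creep '[[[0.5,0,-30,0.3,0.1,0],[0,0,-25,0,0,0],[0,0,-5,0,0,0],[0,0,0,0,0,0]]]'; python3 -m creep '[[[0,0,0,0,0,0],[0,0,0,0,0,0],[0,0,0,0,0,0],[0,0,0,0,0,0],[0,0,0,0,0,0]]]' 1 40
```

```text
time: 2.62
tool_pos: [0.5055, 0.1838, 0.1925]
tool_rot: [3.14, 0.004, 1.91]
contact_force: [-0.4, -0.3, 1.2]
opening: 0.0917
time: 3.03
tool_pos: [0.5074, 0.1815, 0.1996]
tool_rot: [3.131, 0.005, 1.906]
contact_force: [0.4, -0.3, 0.7]
opening: 0.0625
```

The pose creeps about +1.4 mm/row in z when "holding". I'll correct for it and compensate in the rows.

```bash
python3 -m creep '[[[-1,4,-8,0,0.4,0],[-1,3,-6,0,0.3,0],[0,0,-1.5,0,0,0]]]' 1 40;  python3 -m creep '[[[0,0,-1.5,0,0,0],[0,0,-1.5,0,0,0]]]'
```

```text
time: 3.28
tool_pos: [0.5058, 0.1893, 0.1848]
tool_rot: [3.14, 0.001, 1.906]
contact_force: [-0.1, 0.3, -0.3]
opening: 0.0429
time: 3.45
tool_pos: [0.5062, 0.19, 0.1831]
tool_rot: [3.138, 0.002, 1.907]
contact_force: [-5.5, -1.4, 33.0]
opening: 0.0298
```

```bash
python3 -m creep '[[[0,0,2,0,0,0],[0,0,0.5,0,0,0]]]';  python3 -m creep '[[[0,0,0,0,0,0],[0,0,0,0,0,0]]]'
```

```text
time: 3.62
tool_pos: [0.5062, 0.1903, 0.1859]
tool_rot: [3.138, 0.002, 1.908]
contact_force: [0.4, 0.5, -1.2]
opening: 0.0236
time: 3.78
tool_pos: [0.5058, 0.1904, 0.1851]
tool_rot: [3.14, 0.002, 1.908]
contact_force: [-1.3, 0.6, -1.6]
opening: 0.0237
```

Gripped at 23.7 mm. Lift and carry.

```bash
python3 -m creep '[[[0,0,20,0,0,0],[0,0,35,0,0,0],[0,-10,35,0,0,0],[-3,-36,10,0,0,-2.2],[-3,-39,0,0,0,-2.2]]]';  python3 -m creep '[[[-3,-39,0,0,0,-2.2],[-3,-39,0,0,0,-2.2],[-3,-39,0,0,0,-2.2],[-3,-39,0,0,0,-2.2],[-3,-39,0,0,0,-2.2]]]'
```

```text
time: 4.2
tool_pos: [0.4978, 0.1083, 0.2839]
tool_rot: [-3.134, -0.001, 1.838]
contact_force: [1.0, -0.1, -2.3]
opening: 0.0237
time: 4.62
tool_pos: [0.4803, -0.0933, 0.284]
tool_rot: [-3.136, -0.001, 1.642]
contact_force: [1.0, -1.2, -2.0]
opening: 0.0235
```

```bash
python3 -m creep '[[[-3,-39,0,0,0,-2.2],[-3,-30,0,0,1.7,-2.2],[-2,-20,0,0,1.8,-2.2],[0,-5,0,0,1.8,-1],[0,0,0,0,1.7,0]]]'; python3 - <<'E'
from h import *
s=robot.observe();print(s['contact_force'],s['torque'],s['qpos'])
cv2.imwrite('pics/s2.png',viewer.read_camera('scene'))
E
```

```text
time: 5.03
tool_pos: [0.4688, -0.2002, 0.2817]
tool_rot: [-3.007, 0.005, 1.49]
contact_force: [-0.1, 0.3, -1.6]
opening: 0.0237
[-0.13040182  0.32673979 -1.58059394] [-0.01607402 -0.21583486 -0.02801727] [-0.53651711  0.47978608  1.68653981 -0.07135253  1.09516284 -0.41891195]
```

```bash
python3 - <<'E'
from h import *
open('h.py','a').write('''
FA=np.radians(-2.7);FX=np.array([np.cos(FA),np.sin(FA),0]);FY=np.array([-FX[1],FX[0],0]);FC=np.array([.514,-.194,0])
def board(s,p):
    """board-frame point -> world, from the grasp: TCP at (-.035,0,.185) in board"""
    Rt=R.from_euler('xyz',s['tool_rot']).as_matrix()
    B=np.column_stack([Rt[:,1],Rt[:,0],-Rt[:,2]])
    return s['tool_pos']+B@(np.array(p)-[-.035,0,.185])
def inframe(P): d=P-FC; return np.round([d@FX*1000,d@FY*1000,d[2]*1000],1)
''')
E
python3 - <<'E'
from h import *
s=robot.observe();im=cv2.imread('pics/s2.png');m=model('scene')
big=cv2.resize(im[90:270,150:400],None,fx=3.2,fy=3.2,interpolation=cv2.INTER_CUBIC)
def dot(P,c):
    u=(proj(m,P)-[150,90])*3.2;cv2.circle(big,(int(u[0]),int(u[1])),4,c,1)
for x in(-.07,.07):
    for y in(-.095,.095):
        P=board(s,[x,y,.005]);print(x,y,inframe(P));dot(P,(0,255,0))
for x in(-.101,.101):
    for y in(-.127,.127): dot(FC+FX*x+FY*y+[0,0,.036],(255,0,255))
cv2.imwrite('pics/s2c.png',big)
E
```

```text
-0.07 -0.095 [-107.2 -101.9  108.4]
-0.07 0.095 [-101.    88.   107.5]
0.07 -0.095 [  31.4 -106.5   89.3]
0.07 0.095 [37.6 83.4 88.3]
```

View pics/s2c.png

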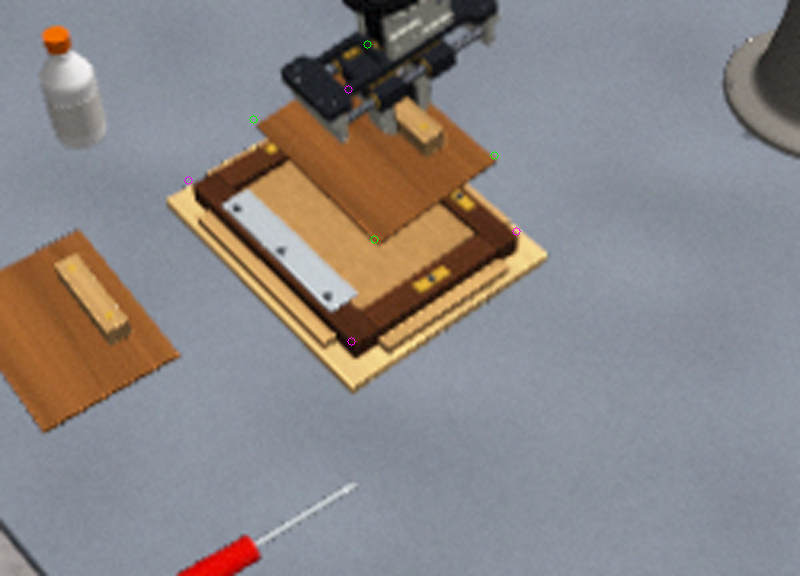

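The overlay is off by the same 1–2 camera pixels for both board corners and frame corners, so their relative pose holds and the board hasn't slipped in the grip. Next: centre it, square it and lower.

```bash
cat > st.py <<'E'
from h import *
s=robot.observe();a=board(s,[.07,0,0]);b=board(s,[-.07,0,0]);l=board(s,[0,.095,0]);r=board(s,[0,-.095,0])
d=l-r;x=a-b
print('far',inframe(a),'near',inframe(b),'tilt %.2f yawerr %.2f rolly %.2f'%(np.degrees(np.arcsin(-x[2]/.14)),np.degrees(np.arctan2(-(d@FX),d@FY)),np.degrees(d[2]/.19)),'F',np.round([s['contact_force']@FX,s['contact_force']@FY,s['contact_force'][2]],1),'T',np.round(s['torque'],2),'grip %.4f'%s['opening'])
E
python3 -m creep '[[[4,4,-20,0,0,1],[4,4,-20,0,0,0.9],[2,0,-5,0,0,0]]]' ; python3 st.py
```

```text
time: 5.33
tool_pos: [0.4791, -0.1923, 0.2354]
tool_rot: [-3.008, 0.005, 1.524]
contact_force: [-1.2, 0.2, -1.1]
opening: 0.0238
far [44.5 -1.  38.1] near [-94.3  -0.9  56.7] tilt 7.65 yawerr 0.03 rolly -0.31 F [-1.2  0.1 -1.1] T [-0.03 -0.18 -0.05] grip 0.0238
```

```bash
python3 -m creep '[[[3,1,-6,-0.2,-0.4,0],[0,0,-2,0,0,0]]]' ; python3 st.py
```

```text
time: 5.5
tool_pos: [0.4824, -0.1905, 0.2259]
tool_rot: [-3.014, 0.008, 1.525]
contact_force: [0.1, 0.2, -0.9]
opening: 0.0238
far [49.   0.6 29. ] near [-89.9   0.5  46.8] tilt 7.30 yawerr 0.07 rolly -0.43 F [ 0.1  0.2 -0.9] T [-0.03 -0.16 -0.03] grip 0.0238
```

```bash
python3 -m creep '[[[1,-0.5,-1,0.4,0,0]]]' ; python3 st.py;python3 -m creep '[[[1,0,-0.7,0,0,0]]]' ; python3 st.py
```

```text
time: 5.58
tool_pos: [0.4834, -0.1907, 0.2247]
tool_rot: [-3.014, 0.0, 1.525]
contact_force: [-1.2, -0.1, -0.7]
opening: 0.024
far [49.8  1.9 27.8] near [-89.    1.7  45.7] tilt 7.34 yawerr 0.09 rolly -0.01 F [-1.2 -0.1 -0.7] T [-0.12 -0.14 -0.  ] grip 0.0240
time: 5.67
tool_pos: [0.4846, -0.1908, 0.2244]
tool_rot: [-3.014, -0.0, 1.525]
contact_force: [-1.7, -0.1, 1.5]
opening: 0.024
far [51.1  2.  27.6] near [-87.8   1.7  45.4] tilt 7.31 yawerr 0.10 rolly 0.00 F [-1.7 -0.2  1.5] T [-0.11 -0.22  0.05] grip 0.0240
```

Contact with the panel came at z≈27.6 (expected about 28). Slide forward under the strip.

```bash
python3 -m creep '[[[4,-1,0,0,0,0],[4,-1,0,0,0,0]]]' ; python3 st.py;python3 -m creep '[[[4,-0.5,-0.2,0,0,0],[4,-0.2,-0.2,0,0,0]]]' ; python3 st.py
```

```text
time: 5.83
tool_pos: [0.493, -0.193, 0.2256]
tool_rot: [-3.015, 0.0, 1.525]
contact_force: [-0.6, -0.3, -1.3]
opening: 0.024
far [59.8  0.  28.9] near [-79.1  -0.1  46.5] tilt 7.24 yawerr 0.08 rolly -0.03 F [-0.5 -0.3 -1.3] T [-0.07 -0.17 -0.  ] grip 0.0240
time: 6.0
tool_pos: [0.5021, -0.1942, 0.2262]
tool_rot: [-3.017, 0.001, 1.525]
contact_force: [0.0, 0.4, -2.1]
opening: 0.0237
far [69.4 -1.  29.6] near [-69.5  -1.1  47. ] tilt 7.12 yawerr 0.06 rolly -0.08 F [ 0.   0.4 -2.1] T [-0.06 -0.18  0.01] grip 0.0237
```

```bash
python3 -m creep '[[[1.5,0.5,-1.5,0,0,0]]]' ; python3 st.py;python3 -m creep '[[[1.5,0.3,-0.5,0,0,0]]]' ; python3 st.py; python3 - <<'E'
from h import *
im=viewer.read_camera('scene');cv2.imwrite('pics/s3c.png',cv2.resize(im[90:230,180:340],None,fx=4.5,fy=4.2,interpolation=cv2.INTER_CUBIC))
E
```

```text
time: 6.08
tool_pos: [0.504, -0.1939, 0.225]
tool_rot: [-3.017, 0.002, 1.524]
contact_force: [-4.9, -0.2, -1.3]
opening: 0.0235
far [71.2 -0.6 28.4] near [-67.7  -0.7  45.8] tilt 7.15 yawerr 0.05 rolly -0.09 F [-4.9 -0.4 -1.3] T [-0.15  0.57 -0.2 ] grip 0.0235
time: 6.17
tool_pos: [0.5048, -0.1936, 0.2242]
tool_rot: [-3.013, 0.001, 1.524]
contact_force: [-10.4, -2.5, 3.0]
opening: 0.0239
far [71.2 -0.2 27.3] near [-67.6  -0.3  45.2] tilt 7.37 yawerr 0.05 rolly -0.07 F [-10.3  -3.    3. ] T [-0.44  1.49 -0.13] grip 0.0239
```

View pics/s3c.png

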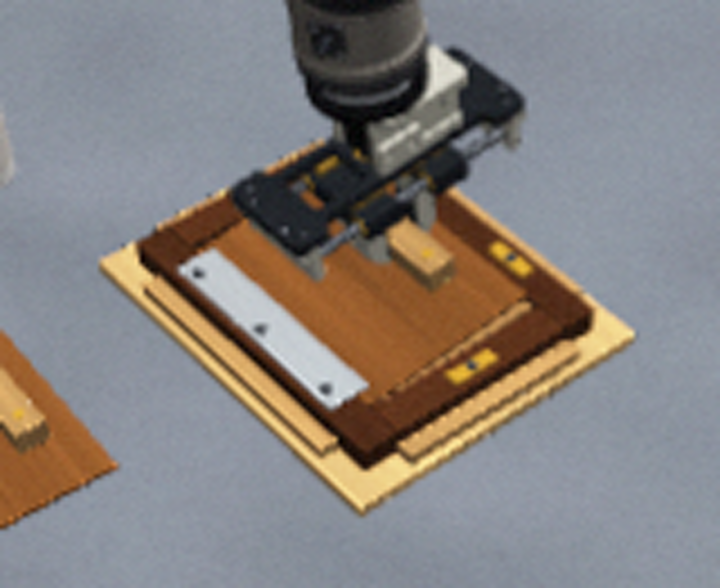

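The board is under the strip and against the wall (Fx -10 N; the wall is at 71.2 in my estimate against 73 nominal, within calibration). Now I'll rotate it down about the far edge.

```bash
python3 -m creep '[[[-4.3,0.2,-1.4,-0.06,-1.2,0]]]' ; python3 st.py;python3 -m creep '[[[-4,0.2,-1.7,-0.06,-1.2,0]]]' ; python3 st.py
```

```text
time: 6.3
tool_pos: [0.5007, -0.1933, 0.2224]
tool_rot: [-3.033, 0.001, 1.525]
contact_force: [0.6, -0.1, -0.9]
opening: 0.0236
far [71.  -0.1 27.1] near [-68.2  -0.2  42.3] tilt 6.25 yawerr 0.05 rolly -0.06 F [ 0.6 -0.1 -0.9] T [-0.05 -0.2   0.01] grip 0.0236
time: 6.38
tool_pos: [0.4967, -0.1931, 0.2204]
tool_rot: [-3.054, 0.001, 1.525]
contact_force: [-0.7, 0.2, -1.6]
opening: 0.0234
far [71.1  0.  27. ] near [-68.4  -0.1  39.2] tilt 5.02 yawerr 0.06 rolly -0.06 F [-0.7  0.2 -1.6] T [-0.02 -0.08 -0.06] grip 0.0234
```

```bash
python3 -m creep '[[[-3.9,0.2,-1.8,-0.06,-1.2,0]]]' ; python3 st.py;python3 -m creep '[[[-3.9,0.2,-1.9,-0.06,-1.2,0]]]' ; python3 st.py;python3 -m creep '[[[-2.5,0.1,-1.3,-0.04,-0.8,0]]]' ; python3 st.py
```

```text
time: 6.47
tool_pos: [0.4927, -0.1928, 0.2184]
tool_rot: [-3.076, 0.001, 1.525]
contact_force: [-1.0, -0.8, -0.8]
opening: 0.0236
far [71.3  0.1 26.9] near [-68.4  -0.   36.2] tilt 3.78 yawerr 0.05 rolly -0.06 F [-1.  -0.8 -0.8] T [-0.08  0.   -0.11] grip 0.0236
time: 6.55
tool_pos: [0.4887, -0.1925, 0.2164]
tool_rot: [-3.097, 0.001, 1.525]
contact_force: [-0.7, -0.3, -0.6]
opening: 0.0237
far [71.4  0.2 27. ] near [-68.5   0.   33.1] tilt 2.53 yawerr 0.05 rolly -0.06 F [-0.6 -0.3 -0.6] T [-0.17 -0.01 -0.12] grip 0.0237
time: 6.63
tool_pos: [0.4859, -0.1924, 0.2151]
tool_rot: [-3.112, 0.001, 1.524]
contact_force: [-1.8, -0.0, 3.3]
opening: 0.0234
far [71.4  0.1 27.1] near [-68.5   0.   31.3] tilt 1.68 yawerr 0.04 rolly -0.07 F [-1.8 -0.1  3.3] T [ 0.04  0.36 -0.05] grip 0.0234
```

```bash
python3 -m creep '[[[-1.9,0.1,-1.1,-0.03,-0.6,0]]]' ; python3 st.py;python3 -m creep '[[[-1.9,0.1,-1.1,-0.03,-0.6,0]]]' ; python3 st.py;python3 -m creep '[[[-0.9,0,-0.6,0,-0.3,0]]]' ; python3 st.py
```

```text
time: 6.72
tool_pos: [0.4838, -0.1923, 0.2142]
tool_rot: [-3.123, 0.001, 1.524]
contact_force: [-2.2, 0.0, 2.2]
opening: 0.0235
far [71.4  0.1 27.3] near [-68.6   0.   29.9] tilt 1.04 yawerr 0.04 rolly -0.07 F [-2.2 -0.1  2.2] T [ 0.03  0.33 -0.06] grip 0.0235
time: 6.8
tool_pos: [0.4818, -0.1922, 0.2133]
tool_rot: [-3.134, 0.001, 1.524]
contact_force: [-1.6, 0.7, 3.8]
opening: 0.0238
far [71.4  0.1 27.5] near [-68.6   0.   28.5] tilt 0.41 yawerr 0.04 rolly -0.08 F [-1.6  0.6  3.8] T [ 0.01  0.42 -0.03] grip 0.0238
time: 6.88
tool_pos: [0.4807, -0.1922, 0.2128]
tool_rot: [-3.14, 0.001, 1.524]
contact_force: [-2.1, -0.0, 3.5]
opening: 0.0237
far [71.4  0.1 27.6] near [-68.6   0.   27.8] tilt 0.08 yawerr 0.04 rolly -0.07 F [-2.1 -0.1  3.5] T [ 0.05  0.43 -0.05] grip 0.0237
```

```bash
python3 -m creep '[[[0.1,0,-0.6,0,-0.05,0]]]' ; python3 st.py;python3 -m creep '[[[0.1,0,-0.5,0,0,0]]]' ; python3 st.py
```

```text
time: 6.97
tool_pos: [0.4806, -0.1921, 0.2124]
tool_rot: [-3.141, 0.001, 1.524]
contact_force: [-2.9, 0.1, 3.7]
opening: 0.0237
far [71.4  0.2 27.3] near [-68.6   0.1  27.4] tilt 0.03 yawerr 0.04 rolly -0.06 F [-2.9  0.   3.7] T [-0.01  0.67 -0.04] grip 0.0237
time: 7.05
tool_pos: [0.4806, -0.1922, 0.2121]
tool_rot: [-3.141, 0.001, 1.524]
contact_force: [-4.3, 0.7, 7.4]
opening: 0.0239
far [71.4  0.1 27. ] near [-68.6   0.   27.1] tilt 0.05 yawerr 0.04 rolly -0.06 F [-4.3  0.4  7.4] T [ 0.04  0.48 -0.02] grip 0.0239
```

```bash
python3 -m creep '[[[0,0,-0.4,0,0,0]]]' ; python3 st.py;python3 -m creep '[[[0,0,-0.4,0,0,0]]]' ; python3 st.py
```

```text
time: 7.13
tool_pos: [0.4806, -0.1922, 0.212]
tool_rot: [-3.141, 0.001, 1.524]
contact_force: [-3.9, 0.3, 7.9]
opening: 0.0238
far [71.4  0.1 26.9] near [-68.6   0.   27. ] tilt 0.06 yawerr 0.04 rolly -0.06 F [-3.9  0.1  7.9] T [ 0.09  0.55 -0.09] grip 0.0238
time: 7.22
tool_pos: [0.4807, -0.1922, 0.212]
tool_rot: [-3.141, 0.001, 1.525]
contact_force: [-5.0, 1.2, 8.1]
opening: 0.0236
far [71.4  0.1 26.9] near [-68.6   0.   27. ] tilt 0.06 yawerr 0.05 rolly -0.07 F [-5.1  0.9  8.1] T [ 0.03  0.5  -0.03] grip 0.0236
```

```bash
python3 -m creep '[[[-0.4,0,-0.3,0,-0.2,0]]]' ; python3 st.py; python3 - <<'E'
from h import *
s=robot.observe();im=viewer.read_camera('wrist');cv2.imwrite('pics/w4.png',im)
m=model('wrist',s)
for n,x,y,z in[('NL',-.07,.095,.005),('FLstrip',.060,.085,.005),]: print(n,np.round(proj(m,board(s,[x,y,z])),1))
for n,x,y in[('railNL',-.073,.099),('stripL',.063,.085)]: print(n,np.round(proj(m,FC+FX*x+FY*y+[0,0,.036]),1))
E
python3 st.py
```

```text
time: 7.3
tool_pos: [0.4802, -0.1921, 0.212]
tool_rot: [3.14, 0.001, 1.525]
contact_force: [-4.1, 0.1, 4.9]
opening: 0.0233
far [71.5  0.2 27.2] near [-68.5   0.   26.9] tilt -0.10 yawerr 0.07 rolly -0.06 F [-4.1 -0.1  4.9] T [-0.09  0.77 -0.1 ] grip 0.0233
NL [204.9  76.5]
FLstrip [477.3  99.5]
railNL [192.6  66.5]
stripL [485.5  99.9]
far [71.5  0.2 27.2] near [-68.5   0.   26.9] tilt -0.12 yawerr 0.06 rolly -0.06 F [-3.6 -0.1  5.4] T [-0.04  0.63 -0.08] grip 0.0234
```

View pics/w4.png

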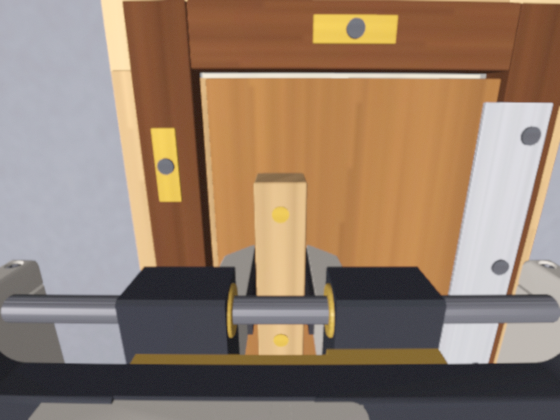

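```bash
python3 -m creep '[[[0,0,-0.4,0,0,0]]]' ; python3 st.py; python3 -m creep '[[[0,0,-0.5,0,0,0]]]' ; python3 st.py
```

```text
time: 7.43
tool_pos: [0.4802, -0.1921, 0.2118]
tool_rot: [3.14, 0.001, 1.525]
contact_force: [-2.8, 0.7, 7.0]
opening: 0.0236
far [71.5  0.2 27. ] near [-68.5   0.   26.8] tilt -0.11 yawerr 0.07 rolly -0.06 F [-2.8  0.5  7. ] T [ 0.03  0.47 -0.07] grip 0.0236
time: 7.52
tool_pos: [0.4802, -0.1921, 0.2117]
tool_rot: [3.14, 0.001, 1.525]
contact_force: [-4.7, 1.1, 9.1]
opening: 0.0236
far [71.5  0.2 26.9] near [-68.5   0.   26.6] tilt -0.10 yawerr 0.08 rolly -0.07 F [-4.7  0.9  9.1] T [ 0.08  0.63 -0.06] grip 0.0236
```

```bash
python3 -m creep '[[[-1,0,-0.8,0,-0.3,0]]]' ; python3 st.py; python3 -m creep '[[[0.1,0,-0.4,0,0,0]]]' ; python3 st.py
```

```text
time: 7.6
tool_pos: [0.4793, -0.1921, 0.2116]
tool_rot: [3.135, 0.001, 1.525]
contact_force: [-3.7, 2.1, 12.5]
opening: 0.0235
far [71.5  0.2 27.3] near [-68.5   0.   26.3] tilt -0.39 yawerr 0.09 rolly -0.06 F [-3.8  2.  12.5] T [ 0.15  0.93 -0.08] grip 0.0235
time: 7.68
tool_pos: [0.4794, -0.1921, 0.2117]
tool_rot: [3.135, 0.001, 1.525]
contact_force: [-3.6, -0.2, 6.2]
opening: 0.0237
far [71.5  0.2 27.4] near [-68.5   0.   26.5] tilt -0.38 yawerr 0.10 rolly -0.07 F [-3.6 -0.3  6.2] T [ 0.06  0.91 -0.06] grip 0.0237
```

The batten bottoms out at TCP z≈0.2117 whatever the tool tilt, matching the 0.212 expected from the grip height. So the board is on its hard stop. I'll level the tool again and hold with a light press.

```bash
python3 -m creep '[[[0.8,0,-0.3,0,0.3,0]]]' ; python3 st.py; python3 -m creep '[[[0.1,0,-0.4,0,0,0]]]' ; python3 st.py; python3 -m creep '[[[0.1,0,-0.4,0,0,0]]]' ; python3 st.py
```

```text
time: 7.77
tool_pos: [0.4802, -0.1921, 0.2119]
tool_rot: [3.14, 0.002, 1.525]
contact_force: [-2.5, 1.4, 6.7]
opening: 0.0235
far [71.5  0.2 27. ] near [-68.5  -0.   26.8] tilt -0.10 yawerr 0.09 rolly -0.09 F [-2.6  1.3  6.7] T [ 0.1   0.38 -0.07] grip 0.0235
time: 7.85
tool_pos: [0.4804, -0.1921, 0.2119]
tool_rot: [3.141, 0.002, 1.525]
contact_force: [-5.0, 0.5, 7.1]
opening: 0.0238
far [71.5  0.2 27. ] near [-68.5   0.   26.8] tilt -0.06 yawerr 0.10 rolly -0.09 F [-5.   0.3  7.1] T [ 0.02  0.69 -0.1 ] grip 0.0238
time: 7.93
tool_pos: [0.4804, -0.1921, 0.2119]
tool_rot: [3.141, 0.002, 1.525]
contact_force: [-5.0, 0.5, 7.3]
opening: 0.0239
far [71.5  0.2 26.9] near [-68.5  -0.   26.8] tilt -0.03 yawerr 0.10 rolly -0.10 F [-5.   0.3  7.3] T [ 0.07  0.63 -0.1 ] grip 0.0239
```

```bash
python3 -m creep '[[[0,0,-0.5,0,0,0]]]' ; python3 - <<'E'
from h import *
f=[];z=[]
for i in range(14):
    im=viewer.read_camera('scene');s=robot.observe();f.append(s['contact_force']);z.append(s['tool_pos'][2])
print(np.mean(f,0),np.std(f,0),np.round(z,4)[[0,5,13]],s['opening'])
cv2.imwrite('pics/s5c.png',cv2.resize(im[90:230,180:340],None,fx=4.5,fy=4.2,interpolation=cv2.INTER_CUBIC))
E
python3 st.py
```

```text
time: 8.02
tool_pos: [0.4805, -0.1921, 0.2118]
tool_rot: [3.141, 0.002, 1.525]
contact_force: [-5.5, 0.6, 8.9]
opening: 0.0234
[-4.25830494  0.93117539  7.799206  ] [0.5795913  0.40853153 0.41157426] [0.2118 0.2118 0.2118] 0.02400143521490053
far [71.5  0.2 26.9] near [-68.5   0.   26.8] tilt -0.03 yawerr 0.10 rolly -0.10 F [-3.4  1.5  8.1] T [ 0.12  0.63 -0.13] grip 0.0240
```

View pics/s5c.png

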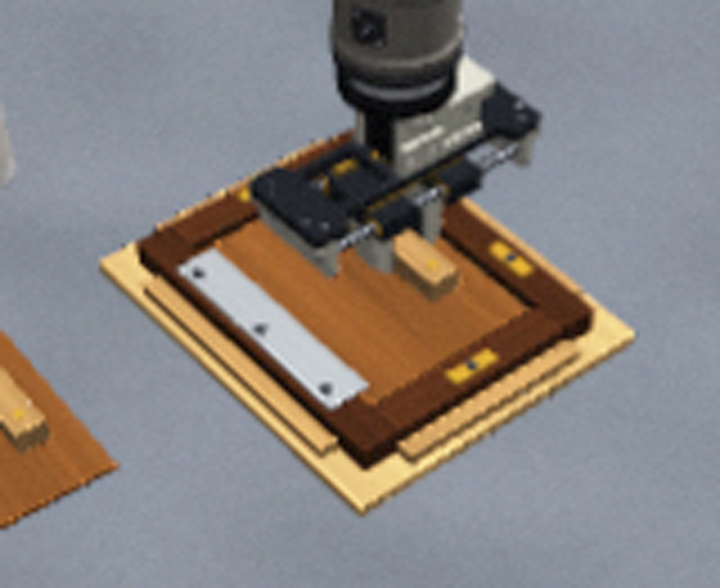

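The board lies flat below the rails with its far edge under the strip. The hold is steady at 7.8 N with z constant.

```bash
python3 -c "
from cell import robot
print(robot.hand_in())"
```

```text
the job is handed in; nothing more can be done
None
```

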